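# Lock a stock pulley and test-fit its keyed shaft

## Task

Before this drive shaft goes back on the shelf, test-fit it in the pulley on the bench stand. First lock the pulley: take the loose pin from the wooden block, drop it down through the hole in the pulley's lug and on into the stand's base plate until its flange sits on the lug, and let it go. Then take the keyed shaft, put its nose in the hub, turn it until the key slips into the keyway, push it fully home against the spring plunger until the collar meets the hub, and finish there still gripping the shaft and holding it pressed home (the spring pushes it out otherwise), without disturbing the other things on the bench.

Things in the scene. Friction and masses are not known exactly. Their poses are not given: they have to be found in the camera images.
- stand_hole (a point): Mouth of the pin hole in the fixed stand's base plate (grey, 150 x 150 mm, 24 mm thick, flat on the bench, the pulley's vertical axis through its middle). The hole is vertical, 10 mm wide, right through the plate; its mouth is 24 mm above the bench. The y axis points away from the pulley axis, 56 mm off; z up.
- boss_hole (a point): Top of the vertical hole in the pulley's lug: 10 mm wide, mouth 48 mm above the bench; the lug is round, 26 mm across, 18 mm tall, 56 mm from the pulley axis, 6 mm above the base plate. At the start it lies over the plate's hole to within 1.5 mm. Turns with the pulley: y points away from the pulley axis; z up.
- hub_top (a point): Centre of the hub's top face, on the pulley axis, 68 mm above the bench. The hub is 48 mm across with an upright 22 mm bore. One keyway, 9 mm wide and reaching 16 mm from the axis, runs the bore's whole length along this point's x axis (90 degrees clockwise from the lug seen from above). z up; turns with the pulley.
- pulley (a joint): Turn of the aluminium pulley (168 mm across; its rim, 146 mm inside, spokes and lug reach up to 48 mm above the bench) about its vertical axis, rad, anticlockwise from above; 0 when the lug's hole is over the plate's. Turns freely (0.03 N m of friction) until the pin locks it, leaving about 2 degrees of play either way.
- plunger (a joint): Travel of the steel spring plunger (18 mm across) in the hub's bore, m, growing as it is pushed down: 0 with its top 21 mm below the hub's top face, 0.015 when the shaft is fully home. It pushes up with about 8 N at 0 and 11 N at 0.015, more than the shaft weighs.
- pin_mid (a point): Centre (half-way up) of the loose dark steel pin, 80 mm long, standing in the block, z up. From its foot: shank 8 mm across, 42 mm long, tapered tip; flange 18 mm across (2 to 6 mm above this point); round grip 14 mm across (6 to 40 mm above this point). In place, flange on the lug, this point is 46 mm above the bench. 60 g.
- shaft_mid (a point): Centre (half-way up) of the loose 86 mm steel shaft, z up. From its foot: shaft 20 mm across, 36 mm long; collar 42 mm across (7 to 1 mm below this point); square head 24 x 24 x 44 mm, flats square to x and y. Its key, 6 mm wide, reaches 14.5 mm out along x (side of the groove mark on the head's top), from 12 mm above the foot to the collar. Home, this point is 7 mm above the hub's top. 0.33 kg.
- block: Fixed wooden block, 75 mm (x) by 170 mm (y) by 50 mm tall, origin at the centre of its underside. The shaft stands in its hole at y = -48 mm (32 mm wide), the pin in its hole at y = +48 mm (10 mm wide); both holes are 46 mm deep.
- carton: Bystander: a cardboard carton, 50 x 90 x 45 mm, origin at the centre of its underside.
- bearing: Bystander: a loose bearing ring, 62 mm across and 16 mm thick, lying flat, origin at the centre of its underside.
- grease: Bystander: a small white jar, 56 mm across and 60 mm tall, origin at the centre of its underside.
- wrench: Bystander: a 160 mm wrench lying flat on the bench along its x axis.

How it is judged:
On the way, in this order (a step that is already met when the one before it is completed fails the run):
1. the lock pin is through the lug and into the base plate, flange on the lug, and let go (z of pin_mid in the frame of stand_hole below 0.026 m and horizontal distance between pin_mid and stand_hole below 0.006 m and angle between pin_mid's own z axis and vertical below 0.2 rad and contact force between the fingers and pin below 0.1 N), for 0.2 s.
2. the shaft is gripped and home in the hub, key in the keyway, the plunger pressed down (z of shaft_mid in the frame of hub_top below 0.0095 m and horizontal distance between shaft_mid and hub_top below 0.004 m and angle between shaft_mid's own z axis and vertical below 0.08 rad and angle between the x axis of shaft_mid and the x axis of hub_top, either way round below 0.35 rad and value of joint plunger above 0.012 m and contact force between shaft and plunger above 3 N and contact force between the fingers and shaft above 3 N), for 0.2 s.
At the end, for the whole second after the job is handed in: Pin upright through lug and base plate (flange within 4 mm of the lug). Shaft upright in the hub, key in keyway, collar within 2.5 mm of the hub, plunger down over 12 mm and pushing on it with over 3 N, fingers still on the shaft (over 3 N), at rest (all of step 2 and z of pin_mid in the frame of stand_hole below 0.026 m and horizontal distance between pin_mid and stand_hole below 0.006 m and angle between pin_mid's own z axis and vertical below 0.2 rad and linear speed of shaft below 0.02 m/s); the arm keeps its last pose, push and grip.
It fails at once if the carton is moved by more than 30 mm (distance of carton from where it was at the start of the episode above 0.03 m).
It fails at once if the bearing is moved by more than 30 mm (distance of bearing from where it was at the start of the episode above 0.03 m).
It fails at once if the grease is moved by more than 30 mm (distance of grease from where it was at the start of the episode above 0.03 m).
It fails at once if the wrench is moved by more than 30 mm (distance of wrench from where it was at the start of the episode above 0.03 m).
It also fails if it takes over 64 s, if anything falls off the work surface, if the arm or the gripper's body presses on something with over 40 N, if the wrist force passes 120 N, or if a joint passes its speed limit or range.

## Robot

A 7-joint arm with a two-finger parallel gripper is mounted at the origin on the work surface. World frame = base frame: x ahead of the robot, y to its left, z up, the work surface at z = 0. Lengths are in m, angles in rad, forces in N, time in s.
With the tool pointing down it reaches from about 0.35 to 0.9 m from the base axis. Payload 19.9 kg.
Tool frame: the origin (TCP) lies on the centre line of the jaws, within the pads' length; the fingertips stand 22 mm ahead of it and the grasp point (between the pads) lies 3 mm ahead of it; z points along the fingers, y is the direction in which the jaws open and shut (so a half turn about z gives the same grasp; the last joint's range is limited). The gripper opens to 94 mm and grips with 3 to 60 N. Pads are 16 mm wide; open, the fingers measure 119 mm over their backs; the gripper's body (75 mm by 177 mm) begins 78 mm behind the grasp point.
Start: joints at [1.3, 0.417, -0.01, 1.614, 0.005, 1.111, -0.053], TCP at [0.142, -0.609, 0.227] pointing down, gripper open.
Joint ranges: [-2.81, 2.81], [-0.39, 2.02], [-1.27, 1.25], [0.06, 2.57], [-1.19, 4.33], [0.19, 2], [-2.82, 2.82]. Speed limits (rad/s): [1.89, 1.89, 2.39, 2.39, 3.01, 3.01, 3.01].

## Interface

Orientations are given as a unit quaternion [w, x, y, z].
In Python, from bench import sense, snapshot, hand_in, look_for gives the robot as it stands.
- The arm moves only by the shell command python3 -m pendant 'ROWS' [FORCE]. ROWS is JSON, a list of rows, each an object with "linear": the shift along the world's x, y, z in m, a list of three; "delta_rot": the turn, a rotation vector about the world's x, y, z in rad, a list of three; "hand": the opening, from -1 (shut) to 1 (fully open). In form: [{"linear": [tx, ty, tz], "delta_rot": [wx, wy, wz], "hand": hand}, ...]. A call has 1 to 8 rows; each row is the pose to reach, as a shift and turn from the pose measured when the call began; what a row does not reach only later rows make up. A row lasts 1/8 s, in which the tool goes at most 62.5 mm and 10.7 degrees, less where a joint would pass 70% of its speed; a pose out of reach is approached as far as the arm can. A call with a gripper value outside its range is refused whole. The fingers move at their own pace and stop on an object; FORCE is the grip in N (left out, the last holds). Time passes only in rows, so rows that repeat a pose let the fingers close. It gives the time, the measured TCP pose, the force and the opening at its end, in the units of the state.
- sense(): the state, without advancing time (a new reading comes with each control period).
- snapshot(name): name is "scene" or "top"; returns a dict with "color" (420x560x3 uint8, blue, green, red), "depth" (420x560 float32, m along the optical axis (not along the pixel's ray), 0 where there is no reading), "fx", "fy", "cx", "cy" (pixels), "world_from_camera" (4x4, takes a point from camera to world coordinates). Camera axes: x right, y down, z forward; pixel columns grow to the right and rows downward; lengths in m; the calibration is good to about 2 mm. A picture is of the moment at which its call begins.
- hand_in(): hands the job in, once; it reports no verdict.
Trained networks look in the newest picture that a camera, given by its name, has taken for a name from the list of things; names that differ only in an ending like _2 or _b are one class to them, and where a whole thing is asked for, a point or a joint stands for the part that bears it (a point fixed in the world has none). Each returns a list of dicts, best first, with "conf" (0 to 1); they miss things now and then, are a little off and sometimes report something else, mostly with a low value. They report only what shows in the picture. A call takes as long as a camera call.
- look_for(target, camera): "point" ([column, row] in pixels, amid what is visible of it).
The state is a dict: "t": time; "joint_pos": joint angles; "joint_velocities": joint speeds; "tau": joint torques, N m; "eef_pos": TCP position; "orientation": TCP orientation; "wrist_force": force on the tool from outside, world axes, zero at the start; "moment": the same for the moment, N m; "opening": finger opening in m.
Only numpy, scipy, OpenCV 4.12 (cv2) and the standard library are available. Lean on these libraries where they do the work, as an engineer would, in place of code of your own. Each camera call takes 0.05 s, during which the arm holds its last target. There are 200 camera calls.

## Working session

There is one attempt and no reset: what is moved stays moved. The work goes in short steps, Python scripts to look and compute and a shell command to move; the robot and the scene stay as the last step left them, time stands still between calls to the robot, and variables do not carry over. Pictures are saved under pics/ and viewed, about 8 in all and at most 12, crops included, and the job is handed in when it is done.

```bash
ls; mkdir -p pics; cat > h.py <<'E'
import numpy as np, cv2
from bench import sense, snapshot, look_for
def pts(s):
    d=s["depth"]; v,u=np.mgrid[:d.shape[0],:d.shape[1]]
    P=np.stack([(u-s["cx"])/s["fx"]*d,(v-s["cy"])/s["fy"]*d,d],-1)
    T=np.array(s["world_from_camera"]); W=P@T[:3,:3].T+T[:3,3]
    W[d<=0]=np.nan; return W
def ray(s,u,v,z):
    T=np.array(s["world_from_camera"]); r=T[:3,:3]@[(u-s["cx"])/s["fx"],(v-s["cy"])/s["fy"],1]
    return T[:3,3]+r*(z-T[2,3])/r[2]
def pix(s,p):
    T=np.array(s["world_from_camera"]); c=T[:3,:3].T@(np.array(p)-T[:3,3])
    return c[0]/c[2]*s["fx"]+s["cx"],c[1]/c[2]*s["fy"]+s["cy"]
E
python3 - <<'E'
from h import *
for n in("top","scene"):
    s=snapshot(n); cv2.imwrite(f"pics/{n}0.png",s["color"]); np.save(f"{n}0.npy",s,allow_pickle=True)
    W=pts(s); print(n,np.array(s["world_from_camera"]).round(3).tolist(),s["fx"])
    for o in("stand_hole","boss_hole","hub_top","pulley","pin_mid","shaft_mid","block","carton","bearing","grease","wrench"):
        for r in look_for(o,n)[:2]:
            u,v=r["point"]; print(o,round(r["conf"],2),round(u),round(v),W[int(v),int(u)].round(3))
print(sense())
E
```

```text
pics
top [[-0.054, -0.975, 0.216, 0.398], [-0.999, 0.053, -0.01, 0.12], [-0.002, -0.217, -0.976, 1.145], [0.0, 0.0, 0.0, 1.0]] 511.64527116598754
stand_hole 0.79 415 230 [ 0.568 -0.17   0.049]
boss_hole 0.56 416 229 [ 0.572 -0.173  0.048]
hub_top 0.62 413 228 [ 0.57  -0.159  0.07 ]
pulley 0.86 414 228 [ 0.572 -0.162  0.068]
pulley 0.29 390 156 [ 0.742 -0.131  0.047]
pin_mid 0.56 243 245 [0.553 0.203 0.085]
shaft_mid 0.81 286 243 [nan nan nan]
block 0.77 262 245 [0.555 0.163 0.052]
carton 0.55 388 155 [ 0.743 -0.127  0.044]
carton 0.18 416 231 [ 0.566 -0.173  0.046]
bearing 0.55 322 149 [0.775 0.017 0.014]
grease 0.81 266 159 [0.742 0.147 0.064]
wrench 0.72 140 253 [0.558 0.439 0.009]
scene [[0.723, 0.582, -0.372, 0.951], [0.691, -0.614, 0.382, -0.197], [-0.006, -0.534, -0.846, 0.756], [0.0, 0.0, 0.0, 1.0]] 400.5543516667522
stand_hole 0.67 144 296 [ 0.594 -0.18   0.064]
stand_hole 0.56 141 292 [ 0.574 -0.179  0.045]
boss_hole 0.92 145 292 [ 0.588 -0.176  0.065]
boss_hole 0.35 147 294 [ 0.594 -0.174  0.062]
hub_top 0.93 143 294 [ 0.591 -0.179  0.067]
hub_top 0.7 338 128 [0.554 0.43  0
[... 394 characters left out ...]
nt_pos': array([ 1.29950841,  0.41736792, -0.01027761,  1.6135527 ,  0.00467629,
        1.11070387, -0.0529983 ]), 'joint_velocities': array([-0.00114018,  0.00083344, -0.00054762, -0.00099527, -0.00032416,
       -0.00217702,  0.00130347]), 'tau': array([ 9.19319828e-04, -8.51025867e+01,  6.37983251e-01, -4.26305079e+01,
       -4.87732328e-02,  1.33963872e-02,  2.15863615e-06]), 'eef_pos': array([ 0.1423556 , -0.60857824,  0.22746513]), 'orientation': array([-1.92281540e-06,  9.93408460e-01,  1.14628231e-01, -1.24788520e-05]), 'wrist_force': array([ 3.27252836e-04,  6.16253952e-01, -2.94686429e-01]), 'moment': array([-0.02797474, -0.0447895 , -0.00500452]), 'opening': 0.09390646653293132}
```

```bash
python3 - <<'E'
import cv2,numpy as np
a=cv2.imread("pics/top0.png");b=cv2.imread("pics/scene0.png")
c=[a[180:280,360:470],a[195:295,210:320],b[240:340,85:195],b[115:215,205:315]]
c=[cv2.resize(x,(400,300),interpolation=cv2.INTER_CUBIC) if 0 else cv2.resize(x,None,fx=3,fy=3,interpolation=cv2.INTER_CUBIC) for x in c]
c=[x[:300,:330] for x in c]
cv2.imwrite("pics/c1.png",np.vstack([np.hstack(c[:2]),np.hstack(c[2:])]))
E
```

```text
(no output)
```

View pics/c1.png

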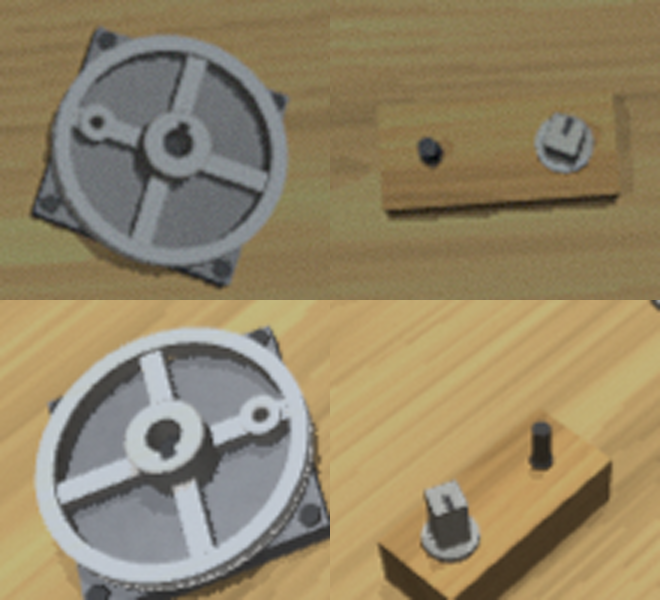

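View pics/top0.png

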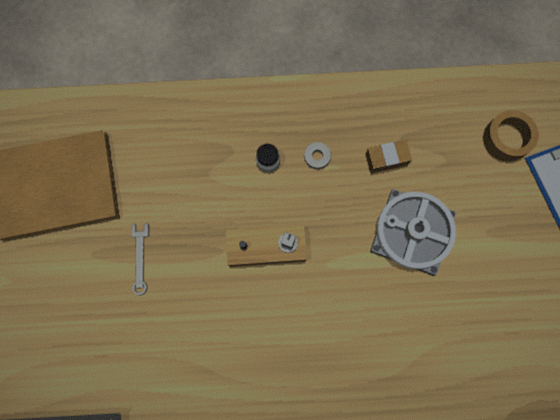

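```bash
python3 - <<'E'
from h import *
for n in("top","scene"):
    s=np.load(f"{n}0.npy",allow_pickle=True).item(); W=pts(s); X,Y,Z=W[...,0],W[...,1],W[...,2]
    def circ(m):
        c=cv2.minEnclosingCircle(W[m][:,:2].astype(np.float32)); return np.array(c[0]).round(4),round(c[1],4),m.sum()
    r=np.hypot(X-.57,Y+.17)
    mz=(r<.1)&(Z>.040)&(Z<.056); print(n,"rim",circ(mz), np.median(Z[mz]))
    # ellipse of rim in color-free approach: centre by robust lsq of hub top
    mh=(r<.05)&(Z>.062)&(Z<.074); print("hub",circ(mh),np.median(Z[mh]))
    b=(abs(X-.56)<.08)&(abs(Y-.15)<.12)
    mb=b&(Z>.044)&(Z<.056); rc=cv2.minAreaRect(W[mb][:,:2].astype(np.float32)); print("block",rc,np.median(Z[mb]))
    print("box",cv2.boxPoints(rc).round(3).tolist())
    for nm,lo,hi,y0,y1 in(("pin",.07,.1,.17,.25),("collar",.05,.066,.06,.15),("head",.085,.12,.06,.15)):
        m=b&(Z>lo)&(Z<hi)&(Y>y0)&(Y<y1)
        if m.sum()<4: print(nm,m.sum());continue
        print(nm,m.sum(),W[m].mean(0).round(4),np.percentile(Z[m],[5,50,95]).round(3),cv2.minAreaRect(W[m][:,:2].astype(np.float32)))
a=cv2.imread("pics/top0.png");b=cv2.imread("pics/scene0.png")
f=lambda x:cv2.resize(x,None,fx=10,fy=10,interpolation=cv2.INTER_CUBIC)
cv2.imwrite("pics/c2.png",np.vstack([np.hstack([f(a[228:258,273:308]),f(b[170:200,230:265])]),np.hstack([f(a[212:242,390:425]),f(b[275:305,125:160])])])[:, :])
E
```

```text
top rim (array([ 0.57  , -0.1736]), 0.085, np.int64(1946)) 0.04748046319112753
hub (array([ 0.5693, -0.1731]), 0.0246, np.int64(328)) 0.0683471249626576
block ((0.553594172000885, 0.1556292176246643), (0.07592848688364029, 0.16986709833145142), 0.8913019895553589) 0.0507101619053949
box [[0.5139999985694885, 0.23999999463558197], [0.5170000195503235, 0.07000000029802322], [0.5929999947547913, 0.07100000232458115], [0.5899999737739563, 0.2409999966621399]]
pin 43 [0.5519 0.2032 0.0868] [0.078 0.087 0.092] ((0.5523623824119568, 0.20287011563777924), (0.01249256357550621, 0.012802629731595516), 81.3254165649414)
collar 737 [0.5523 0.1113 0.0528] [0.05  0.052 0.058] ((0.5541315078735352, 0.11026208847761154), (0.07503465563058853, 0.0791216790676117), 0.14940021932125092)
head 146 [0.5538 0.108  0.1   ] [0.094 0.1   0.104] ((0.5544305443763733, 0.10776030272245407), (0.023814423009753227, 0.024271447211503983), 66.19670104980469)
scene rim (array([ 0.5706, -0.1746]), 0.0849, np.int64(2588)) 0.04539095420458983
hub (array([ 0.5715, -0.1733]), 0.0254, np.int64(425)) 0.06601601660250966
block ((0.5553394556045532, 0.1548772156238556), (0.07701469212770462, 0.1715499758720398), 0.8715457916259766) 0.0479510901845967
box [[0.515999972820282, 0.23999999463558197], [0.5180000066757202, 0.0689999982714653], [0.5950000286102295, 0.07000000029802322], [0.5929999947547913, 0.2409999966621399]]
pin 50 [0.5561 0.2002 0.0816] [0.073 0.084 0.087] ((0.5546644330024719, 0.20124651491641998), (0.011062832549214363, 0.012854715809226036), 43.664833068847656)
collar 189 [0.563  0.1023 0.0547] [0.05  0.054 0.064] ((0.5578851103782654, 0.10633030533790588), (0.07190366089344025, 0.07405704259872437), 88.19181060791016)
head 156 [0.5588 0.1048 0.0957] [0.086 0.097 0.099] ((0.5569338202476501, 0.10651777684688568), (0.02431720308959484, 0.024938508868217468), 65.20355224609375)
```

View pics/c2.png

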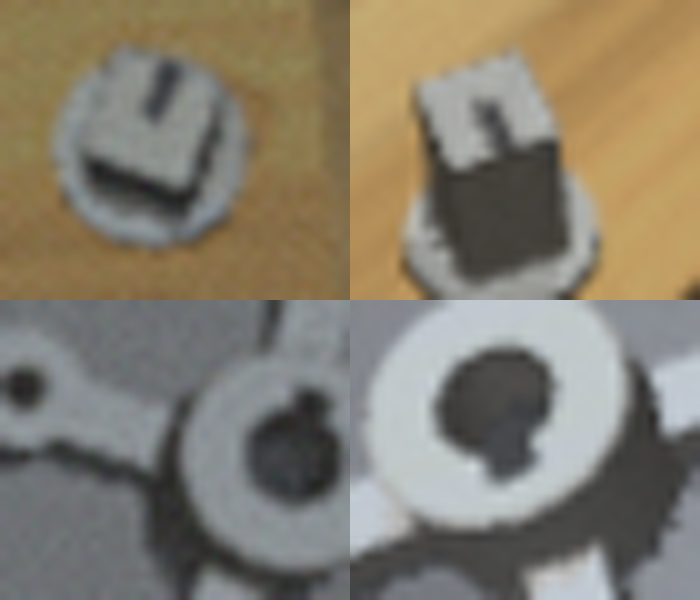

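```bash
python3 - <<'E'
from h import *
t=np.load("top0.npy",allow_pickle=True).item();s=np.load("scene0.npy",allow_pickle=True).item()
lug=ray(t,392.2,220.7,.048); hub=ray(t,419.7,227.5,.068); print("top lug",lug,"hub bore",hub)
d=lug-hub; print(np.hypot(*d[:2]),np.degrees(np.arctan2(d[1],d[0])))
# scene tile2: offset (85,240), tile lug (260,415-300), hub (163,440-300)
lug=ray(s,85+260/3,240+115/3,.048); hub=ray(s,125+14.3,275+10.3,.068); print("scene",lug,hub)
d=lug-hub; print(np.hypot(*d[:2]),np.degrees(np.arctan2(d[1],d[0])))
# stand plate corners orientation from top depth
W=pts(t);X,Y,Z=W.transpose(2,0,1); m=(np.hypot(X-.57,Y+.173)<.115)&(Z>.018)&(Z<.03); print(cv2.minAreaRect(W[m][:,:2].astype(np.float32)))
E
```

```text
top lug [ 0.59140079 -0.12307602  0.048     ] hub bore [ 0.56998067 -0.17576091  0.068     ]
0.056872829235266334 67.87479123951191
scene [ 0.59540744 -0.12267015  0.048     ] [ 0.57334424 -0.17410378  0.068     ]
0.055966084621886326 66.782386177846
((0.5676544308662415, -0.16870662569999695), (0.15738409757614136, 0.15881864726543427), 65.45156860351562)
```

```bash
G='{"linear":[0.411,0.812,-0.027],"delta_rot":[0,0,0.935],"hand":0.2}'; python3 -m pendant '[{"linear":[0.411,0.812,-0.027],"delta_rot":[0,0,0.935],"hand":0.2},{"linear":[0.411,0.812,-0.027],"delta_rot":[0,0,0.935],"hand":0.2},{"linear":[0.411,0.812,-0.027],"delta_rot":[0,0,0.935],"hand":0.2},{"linear":[0.411,0.812,-0.027],"delta_rot":[0,0,0.935],"hand":0.2},{"linear":[0.411,0.812,-0.027],"delta_rot":[0,0,0.935],"hand":0.2},{"linear":[0.411,0.812,-0.027],"delta_rot":[0,0,0.935],"hand":0.2},{"linear":[0.411,0.812,-0.027],"delta_rot":[0,0,0.935],"hand":0.2},{"linear":[0.411,0.812,-0.027],"delta_rot":[0,0,0.935],"hand":0.2}]'
```

```text
t: 2.2
eef_pos: [0.3687, -0.1609, 0.2129]
orientation: [0.001, 0.835, 0.55, 0.0]
wrist_force: [0.5, -0.5, 0.8]
opening: 0.0563
```

```bash
python3 -m pendant '[{"linear":[0.185,0.364,-0.013],"delta_rot":[0,0,0.003],"hand":0.2},{"linear":[0.185,0.364,-0.013],"delta_rot":[0,0,0.003],"hand":0.2},{"linear":[0.185,0.364,-0.013],"delta_rot":[0,0,0.003],"hand":0.2},{"linear":[0.185,0.364,-0.013],"delta_rot":[0,0,0.003],"hand":0.2},{"linear":[0.185,0.364,-0.013],"delta_rot":[0,0,0.003],"hand":0.2},{"linear":[0.185,0.364,-0.013],"delta_rot":[0,0,0.003],"hand":0.2},{"linear":[0.185,0.364,-0.013],"delta_rot":[0,0,0.003],"hand":0.2},{"linear":[0.185,0.364,-0.073],"delta_rot":[0,0,0.003],"hand":0.2}]'; python3 -c "
from h import *
print(sense())"
```

```text
t: 3.2
eef_pos: [0.5561, 0.207, 0.1419]
orientation: [0.001, 0.834, 0.552, 0.004]
wrist_force: [0.9, -0.8, -1.6]
opening: 0.0564
{'t': 3.2, 'joint_pos': array([ 0.1103311 ,  0.54345105, -0.68797303,  1.75958239,  0.4083992 ,
        0.97810351, -1.13825614]), 'joint_velocities': array([-0.19582847,  0.58149544,  0.32535532,  0.50336438,  0.47928179,
       -0.89191728, -0.35068728]), 'tau': array([ -2.3131822 , -94.85960484, -21.21138275, -44.30848718,
        -2.2706683 ,   4.45554212,   1.01375766]), 'eef_pos': array([0.55613433, 0.20700376, 0.14190867]), 'orientation': array([0.0008612 , 0.83371743, 0.55217933, 0.00353411]), 'wrist_force': array([ 0.8617185 , -0.80601737, -1.56602697]), 'moment': array([-0.11622261, -0.13258591, -0.02890808]), 'opening': 0.0564380458142213}
```

```bash
python3 -m pendant '[{"linear":[-0.0025,-0.004,-0.03],"delta_rot":[0,0,0],"hand":0.2},{"linear":[-0.0025,-0.004,-0.063],"delta_rot":[0,0,0],"hand":0.2},{"linear":[-0.0025,-0.004,-0.063],"delta_rot":[0,0,0],"hand":0.2},{"linear":[-0.0025,-0.004,-0.063],"delta_rot":[0,0,0],"hand":0.2}]' 20; python3 -c "
from h import *
print(sense()['eef_pos'],sense()['orientation'])
o=[]
for n,(u,v) in (('top',(243,245)),('scene',(275,155))):
    c=snapshot(n)['color'][v-50:v+50,u-50:u+50]; o.append(cv2.resize(c,None,fx=4,fy=4,interpolation=2))
cv2.imwrite('pics/g1.png',np.hstack(o))"
```

```text
t: 3.7
eef_pos: [0.5542, 0.2034, 0.0802]
orientation: [0.001, 0.834, 0.552, 0.004]
wrist_force: [0.4, 0.0, 0.3]
opening: 0.0561
[0.55415224 0.20339444 0.0801556 ] [0.00094296 0.83368902 0.55221807 0.00411605]
```

View pics/g1.png

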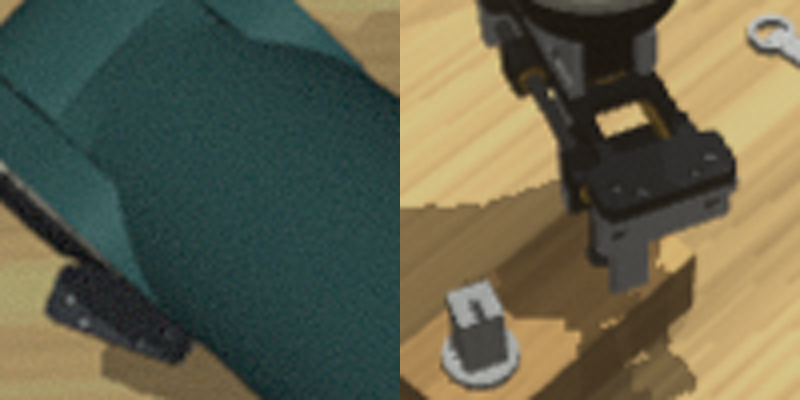

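The view shows the gripper over the block's pin end, with the near finger around (630,260) hiding the pin. The shaft is untouched. I'll close and check the opening.

```bash
python3 -m pendant '[{"linear":[0,0,0],"delta_rot":[0,0,0],"hand":-0.5},{"linear":[0,0,0],"delta_rot":[0,0,0],"hand":-1},{"linear":[0,0,0],"delta_rot":[0,0,0],"hand":-1},{"linear":[0,0,0],"delta_rot":[0,0,0],"hand":-1},{"linear":[0,0,0],"delta_rot":[0,0,0],"hand":-1}]' 20
```

```text
t: 4.42
eef_pos: [0.5544, 0.2033, 0.0804]
orientation: [0.001, 0.834, 0.552, 0.004]
wrist_force: [-0.0, -0.6, 1.5]
opening: 0.0138
```

```bash
python3 -m pendant '[{"linear":[0,0,0.04],"delta_rot":[0,0,0],"hand":-1},{"linear":[0,0,0.10],"delta_rot":[-0.003,0.008,0],"hand":-1},{"linear":[0.01,-0.06,0.12],"delta_rot":[-0.003,0.008,0],"hand":-1},{"linear":[0.02,-0.12,0.12],"delta_rot":[-0.003,0.008,0],"hand":-1},{"linear":[0.03,-0.18,0.12],"delta_rot":[-0.003,0.008,0],"hand":-1},{"linear":[0.038,-0.24,0.12],"delta_rot":[-0.003,0.008,0],"hand":-1},{"linear":[0.038,-0.30,0.11],"delta_rot":[-0.003,0.008,0],"hand":-1},{"linear":[0.038,-0.326,0.09],"delta_rot":[-0.003,0.008,0],"hand":-1}]'
python3 -m pendant '[{"linear":[0,0,0],"delta_rot":[0,0,0],"hand":-1},{"linear":[0,0,0],"delta_rot":[0,0,0],"hand":-1}]'
```

```text
t: 5.42
eef_pos: [0.5922, -0.1267, 0.1701]
orientation: [0.001, 0.835, 0.55, 0.0]
wrist_force: [1.1, -0.2, -0.8]
opening: 0.0134
t: 5.68
eef_pos: [0.5924, -0.1251, 0.1703]
orientation: [0.001, 0.834, 0.551, 0.0]
wrist_force: [0.8, -0.0, 0.0]
opening: 0.0132
```

```bash
python3 -m pendant '[{"linear":[0,0.0026,-0.02],"delta_rot":[0,0,0],"hand":-1},{"linear":[0,0.0026,-0.038],"delta_rot":[0,0,0],"hand":-1},{"linear":[0,0.0026,-0.038],"delta_rot":[0,0,0],"hand":-1}]'
python3 - <<'E'
from h import *
o=[]
for n in('top','scene'):
    s=snapshot(n);np.save(n+'1.npy',s,allow_pickle=True); u,v=map(int,pix(s,(.592,-.1225,.055))); print(n,u,v)
    v=max(v,30);u=max(u,30);c=s['color'][v-30:v+30,u-30:u+30]; o.append(cv2.resize(c,(400,400),interpolation=2))
cv2.imwrite('pics/g2.png',np.hstack(o)); print(sense()['eef_pos'])
E
```

```text
t: 6.05
eef_pos: [0.5916, -0.1217, 0.1304]
orientation: [-0.0, 0.834, 0.552, -0.0]
wrist_force: [-0.3, -0.2, -0.5]
opening: 0.0137
top 392 219
scene 169 275
[ 0.59251773 -0.12214409  0.13221698]
```

View pics/g2.png

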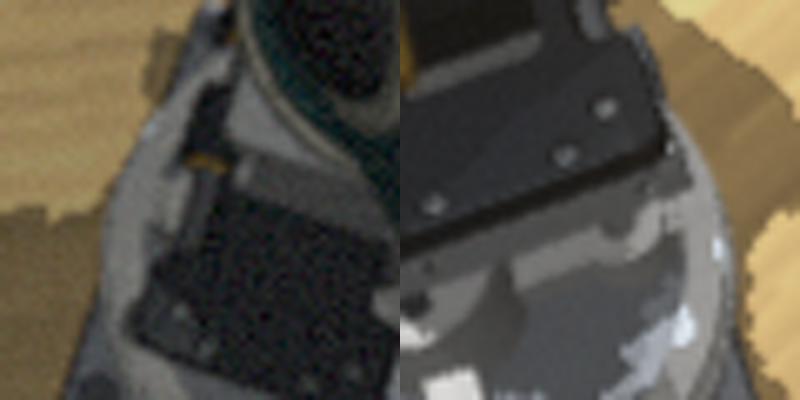

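The pin is hidden behind the finger in both views, so I'll lower it gently by feel.

```bash
python3 -m pendant '[{"linear":[0.0005,-0.0003,-0.008],"delta_rot":[0,0,0],"hand":-1},{"linear":[0.0005,-0.0003,-0.014],"delta_rot":[0,0,0],"hand":-1},{"linear":[0.0005,-0.0003,-0.018],"delta_rot":[0,0,0],"hand":-1},{"linear":[0.0005,-0.0003,-0.018],"delta_rot":[0,0,0],"hand":-1}]'
```

```text
t: 6.65
eef_pos: [0.5929, -0.1224, 0.1139]
orientation: [0.0, 0.834, 0.551, 0.0]
wrist_force: [0.5, -1.2, -1.1]
opening: 0.0136
```

```bash
python3 -m pendant '[{"linear":[0,0,-0.007],"delta_rot":[0,0,0],"hand":-1},{"linear":[0,0,-0.013],"delta_rot":[0,0,0],"hand":-1},{"linear":[0,0,-0.013],"delta_rot":[0,0,0],"hand":-1}]'
python3 -m pendant '[{"linear":[0,0,-0.006],"delta_rot":[0,0,0],"hand":-1},{"linear":[0,0,-0.009],"delta_rot":[0,0,0],"hand":-1},{"linear":[0,0,-0.009],"delta_rot":[0,0,0],"hand":-1}]'
```

```text
t: 7.02
eef_pos: [0.5925, -0.1224, 0.1003]
orientation: [-0.0, 0.834, 0.551, 0.0]
wrist_force: [-0.2, 0.0, 0.2]
opening: 0.0135
t: 7.4
eef_pos: [0.5925, -0.1223, 0.0911]
orientation: [-0.0, 0.834, 0.551, -0.0]
wrist_force: [0.7, -0.1, -1.6]
opening: 0.0134
```

Into the plate already, with no resistance. Next, seat it: the mid goes to 46 mm, so TCP to about 78 mm.

```bash
python3 -m pendant '[{"linear":[0,0,-0.007],"delta_rot":[0,0,0],"hand":-1},{"linear":[0,0,-0.012],"delta_rot":[0,0,0],"hand":-1},{"linear":[0,0,-0.014],"delta_rot":[0,0,0],"hand":-1},{"linear":[0,0,-0.014],"delta_rot":[0,0,0],"hand":-1}]'
```

```text
t: 7.9
eef_pos: [0.5935, -0.1227, 0.078]
orientation: [0.001, 0.834, 0.551, 0.001]
wrist_force: [0.4, -2.5, 13.0]
opening: 0.0135
```

```bash
python3 -m pendant '[{"linear":[0,0,0.001],"delta_rot":[0,0,0],"hand":-0.2},{"linear":[0,0,0.001],"delta_rot":[0,0,0],"hand":-0.2},{"linear":[0,0,0.001],"delta_rot":[0,0,0],"hand":0},{"linear":[0,0,0.001],"delta_rot":[0,0,0],"hand":0},{"linear":[0,0,0.04],"delta_rot":[0,0,0],"hand":0},{"linear":[0,0,0.10],"delta_rot":[0,0,0],"hand":0},{"linear":[-0.005,0.06,0.13],"delta_rot":[0,0,0],"hand":0.2},{"linear":[-0.01,0.12,0.13],"delta_rot":[0,0,0],"hand":0.2}]'
python3 -m pendant '[{"linear":[-0.025,0.105,0],"delta_rot":[0,0,0],"hand":0.3},{"linear":[-0.025,0.105,0],"delta_rot":[0,0,0],"hand":0.3},{"linear":[-0.025,0.105,0],"delta_rot":[0,0,0],"hand":0.3}]'
python3 - <<'E'
from h import *
o=[]
for n in('top','scene'):
    s=snapshot(n);np.save(n+'2.npy',s,allow_pickle=True); u,v=map(int,pix(s,(.575,-.16,.055))); print(n,u,v)
    c=s['color'][v-40:v+40,u-40:u+40]; o.append(cv2.resize(c,(400,400),interpolation=2))
cv2.imwrite('pics/g3.png',np.hstack(o)); print(sense()['eef_pos'],sense()['orientation'])
E
```

```text
t: 8.9
eef_pos: [0.5844, -0.004, 0.2101]
orientation: [0.002, 0.835, 0.55, 0.002]
wrist_force: [0.9, 0.8, -0.5]
opening: 0.0561
t: 9.28
eef_pos: [0.5584, 0.1048, 0.2105]
orientation: [0.002, 0.833, 0.553, 0.002]
wrist_force: [1.0, -1.1, -0.5]
opening: 0.0612
top 410 226
scene 148 283
[0.55945876 0.10077293 0.2100529 ] [0.00205898 0.83488224 0.55042188 0.00177893]
```

View pics/g3.png

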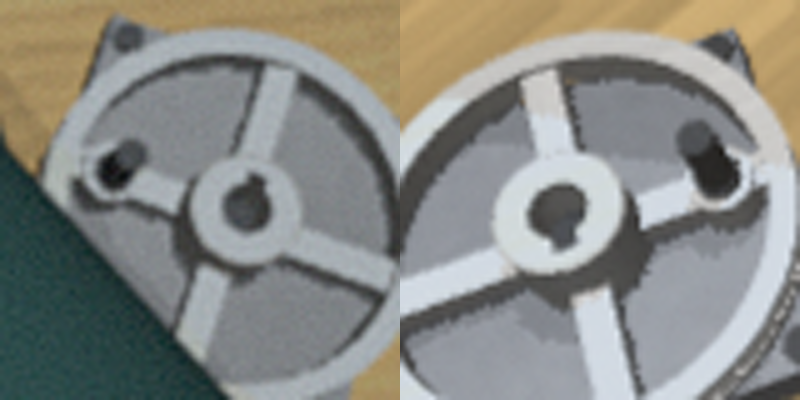

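The pin stands in the lug (left tile near (120,165), right tile near (710,165)), the keyway is visible, and nothing is displaced. On to the shaft.

```bash
python3 -m pendant '[{"linear":[-0.004,0.0064,-0.03],"delta_rot":[0.002,0.005,0],"hand":0.3},{"linear":[-0.004,0.0064,-0.06],"delta_rot":[0.002,0.005,0],"hand":0.3},{"linear":[-0.004,0.0064,-0.07],"delta_rot":[0.002,0.005,0],"hand":0.3},{"linear":[-0.004,0.0064,-0.07],"delta_rot":[0.002,0.005,0],"hand":0.3}]'
python3 -c "
from h import *
s=np.load('top2.npy',allow_pickle=True).item();W=pts(s);X,Y,Z=W.transpose(2,0,1)
m=(np.hypot(X-.593,Y+.1225)<.02)&(Z>.055)&(Z<.12);print(m.sum(),np.percentile(Z[m],[50,90,99]),W[m&(Z>.075)].mean(0))
print(sense()['eef_pos'],sense()['orientation'])"
```

```text
t: 9.88
eef_pos: [0.5556, 0.1064, 0.14]
orientation: [-0.0, 0.835, 0.55, -0.0]
wrist_force: [-0.9, 1.0, 0.2]
opening: 0.0611
60 [0.08568267 0.08869717 0.09037882] [ 0.59196343 -0.12128285  0.08587489]
[0.55563536 0.10643146 0.14000544] [-3.11437757e-04  8.35171454e-01  5.49989585e-01 -3.93364347e-05]
```

```bash
python3 -m pendant '[{"linear":[0,0.0007,-0.03],"delta_rot":[0,0,0],"hand":0.3},{"linear":[0,0.0007,-0.05],"delta_rot":[0,0,0],"hand":0.3},{"linear":[0,0.0007,-0.058],"delta_rot":[0,0,0],"hand":0.3},{"linear":[0,0.0007,-0.058],"delta_rot":[0,0,0],"hand":0.3}]' 15
python3 -m pendant '[{"linear":[0,0,0],"delta_rot":[0,0,0],"hand":-0.2},{"linear":[0,0,0],"delta_rot":[0,0,0],"hand":-1},{"linear":[0,0,0],"delta_rot":[0,0,0],"hand":-1},{"linear":[0,0,0],"delta_rot":[0,0,0],"hand":-1},{"linear":[0,0,0],"delta_rot":[0,0,0],"hand":-1}]' 15
python3 -m pendant '[{"linear":[0,0,0],"delta_rot":[0,0,0],"hand":-1},{"linear":[0,0,0],"delta_rot":[0,0,0],"hand":-1}]' 50
```

```text
t: 10.38
eef_pos: [0.5557, 0.1072, 0.0822]
orientation: [-0.0, 0.835, 0.55, -0.0]
wrist_force: [0.3, -0.0, -0.3]
opening: 0.0614
t: 11.0
eef_pos: [0.5558, 0.1072, 0.0823]
orientation: [-0.0, 0.835, 0.55, -0.0]
wrist_force: [-0.6, -0.9, 2.9]
opening: 0.0241
t: 11.25
eef_pos: [0.5558, 0.1072, 0.0823]
orientation: [-0.0, 0.835, 0.55, -0.0]
wrist_force: [-1.0, -0.9, 1.4]
opening: 0.0239
```

```bash
python3 -m pendant '[{"linear":[0,0,0.05],"delta_rot":[0,0,0],"hand":-1},{"linear":[0,0,0.10],"delta_rot":[0,0,0],"hand":-1},{"linear":[0.004,-0.06,0.118],"delta_rot":[0,0,0],"hand":-1},{"linear":[0.008,-0.12,0.118],"delta_rot":[0,0,0],"hand":-1},{"linear":[0.012,-0.18,0.118],"delta_rot":[0,0,0],"hand":-1},{"linear":[0.015,-0.24,0.118],"delta_rot":[0,0,0],"hand":-1},{"linear":[0.015,-0.275,0.118],"delta_rot":[0,0,0],"hand":-1},{"linear":[0.015,-0.281,0.118],"delta_rot":[0,0,0],"hand":-1}]'
python3 -m pendant '[{"linear":[0,0.004,0],"delta_rot":[0,0,0],"hand":-1},{"linear":[0,0.004,0],"delta_rot":[0,0,0],"hand":-1}]'
python3 - <<'E'
from h import *
o=[]
for n in('top','scene'):
    s=snapshot(n);np.save(n+'3.npy',s,allow_pickle=True); u,v=map(int,pix(s,(.571,-.174,.1))); print(n,u,v)
    c=s['color'][v-40:v+40,u-40:u+40]; o.append(cv2.resize(c,(400,400),interpolation=2))
cv2.imwrite('pics/g4.png',np.hstack(o)); print(sense()['eef_pos'],sense()['orientation'])
E
```

```text
t: 12.25
eef_pos: [0.57, -0.1767, 0.1995]
orientation: [-0.001, 0.836, 0.548, -0.001]
wrist_force: [-0.3, 1.0, -4.3]
opening: 0.0238
t: 12.5
eef_pos: [0.57, -0.1711, 0.1994]
orientation: [-0.001, 0.836, 0.549, -0.001]
wrist_force: [0.5, -0.2, -4.0]
opening: 0.0239
top 422 224
scene 133 277
[ 0.57013466 -0.17150808  0.19958898] [-6.51466978e-04  8.35769116e-01  5.49080345e-01 -5.79151844e-04]
```

View pics/g4.png

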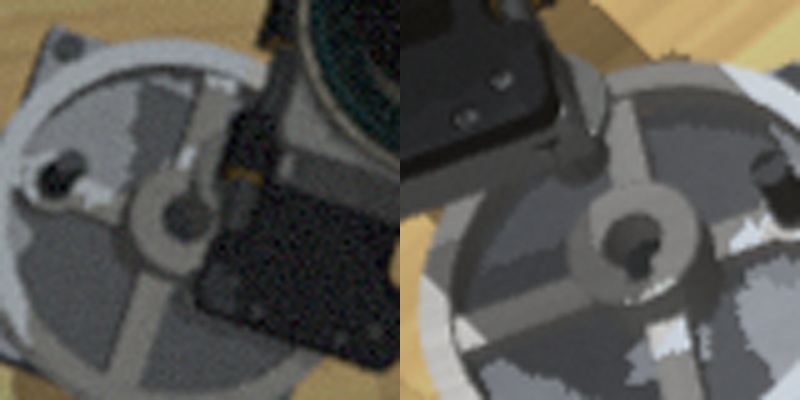

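The shaft nose shows at about (580,165) in the right tile with the hub below at (635,245). The pin is still upright. I'll lower the nose to just above the hub.

```bash
python3 -m pendant '[{"linear":[0.0009,-0.0027,-0.03],"delta_rot":[0,-0.002,0],"hand":-1},{"linear":[0.0009,-0.0027,-0.05],"delta_rot":[0,-0.002,0],"hand":-1},{"linear":[0.0009,-0.0027,-0.059],"delta_rot":[0,-0.002,0],"hand":-1},{"linear":[0.0009,-0.0027,-0.059],"delta_rot":[0,-0.002,0],"hand":-1},{"linear":[0.0009,-0.0027,-0.059],"delta_rot":[0,-0.002,0],"hand":-1}]'
python3 - <<'E'
from h import *
o=[]
for n in('scene',):
    s=snapshot(n);np.save(n+'4.npy',s,allow_pickle=True); u,v=map(int,pix(s,(.571,-.174,.075))); print(n,u,v)
    c=s['color'][v-28:v+28,u-35:u+35]; o.append(cv2.resize(c,None,fx=10,fy=10,interpolation=2))
cv2.imwrite('pics/g5.png',np.hstack(o)); print(sense()['eef_pos'],sense()['orientation'])
E
```

```text
t: 13.22
eef_pos: [0.5715, -0.1742, 0.1414]
orientation: [0.0, 0.836, 0.549, 0.001]
wrist_force: [-0.3, -0.5, -3.6]
opening: 0.0237
scene 137 282
[ 0.57147795 -0.17423937  0.14137305] [3.35310230e-04 8.35747732e-01 5.49113171e-01 5.84993769e-04]
```

View pics/g5.png

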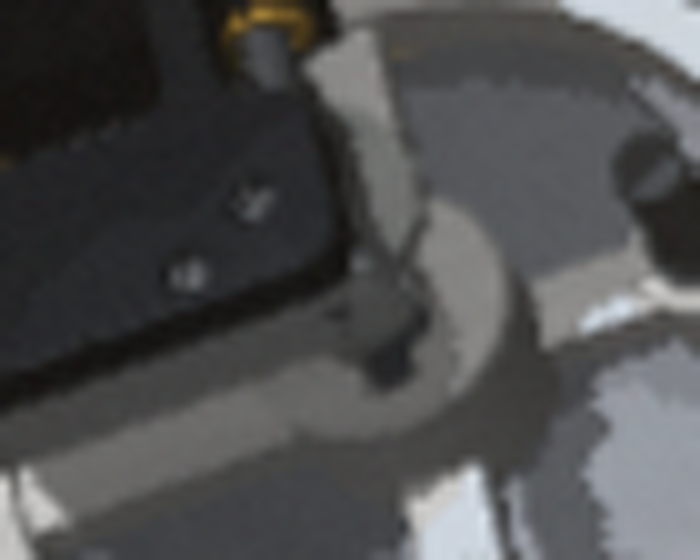

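The nose sits right over the bore, with the keyway visible in front at (390,365). Descending by feel.

```bash
python3 -m pendant '[{"linear":[-0.0002,0,-0.004],"delta_rot":[0,0,0],"hand":-1},{"linear":[-0.0002,0,-0.008],"delta_rot":[0,0,0],"hand":-1},{"linear":[-0.0002,0,-0.011],"delta_rot":[0,0,0],"hand":-1},{"linear":[-0.0002,0,-0.011],"delta_rot":[0,0,0],"hand":-1}]'
```

```text
t: 13.78
eef_pos: [0.5711, -0.1742, 0.13]
orientation: [0.0, 0.836, 0.549, 0.0]
wrist_force: [-0.4, -0.4, -4.2]
opening: 0.0239
```

```bash
python3 -m pendant '[{"linear":[0,0,-0.004],"delta_rot":[0,0,0],"hand":-1},{"linear":[0,0,-0.008],"delta_rot":[0,0,0],"hand":-1},{"linear":[0,0,-0.011],"delta_rot":[0,0,0],"hand":-1},{"linear":[0,0,-0.011],"delta_rot":[0,0,0],"hand":-1}]'
```

```text
t: 14.28
eef_pos: [0.571, -0.1741, 0.1188]
orientation: [-0.0, 0.836, 0.549, 0.0]
wrist_force: [0.0, -0.3, -3.9]
opening: 0.0238
```

```bash
python3 -m pendant '[{"linear":[0,0,-0.004],"delta_rot":[0,0,0],"hand":-1},{"linear":[0,0,-0.008],"delta_rot":[0,0,0],"hand":-1},{"linear":[0,0,-0.011],"delta_rot":[0,0,0],"hand":-1},{"linear":[0,0,-0.011],"delta_rot":[0,0,0],"hand":-1}]'
```

```text
t: 14.78
eef_pos: [0.5712, -0.1742, 0.1079]
orientation: [0.0, 0.836, 0.549, 0.001]
wrist_force: [-0.0, -0.3, 4.9]
opening: 0.0237
```

```bash
python3 -m pendant '[{"linear":[0,0,-0.004],"delta_rot":[0,0,0],"hand":-1},{"linear":[0,0,-0.0075],"delta_rot":[0,0,0],"hand":-1},{"linear":[0,0,-0.009],"delta_rot":[0,0,0],"hand":-1},{"linear":[0,0,-0.009],"delta_rot":[0,0,0],"hand":-1},{"linear":[0,0,-0.009],"delta_rot":[0,0,0],"hand":-1}]'
```

```text
t: 15.4
eef_pos: [0.5714, -0.1742, 0.1002]
orientation: [0.001, 0.836, 0.549, 0.0]
wrist_force: [-10.0, 1.9, 25.4]
opening: 0.0237
```

Collar contact at the predicted height, with 25 N at the wrist. Settling and doing a last check.

```bash
python3 -m pendant '[{"linear":[0,0,-0.001],"delta_rot":[0,0,0],"hand":-1},{"linear":[0,0,-0.001],"delta_rot":[0,0,0],"hand":-1},{"linear":[0,0,-0.001],"delta_rot":[0,0,0],"hand":-1},{"linear":[0,0,-0.001],"delta_rot":[0,0,0],"hand":-1}]'
python3 - <<'E'
from h import *
o=[]
for n in('top','scene'):
    s=snapshot(n); u,v=map(int,pix(s,(.571,-.174,.075)))
    c=s['color'][v-40:v+40,u-40:u+40]; o.append(cv2.resize(c,(400,400),interpolation=2))
    W=pts(s);X,Y,Z=W.transpose(2,0,1)
    m=(np.hypot(X-.5925,Y+.122)<.02)&(Z>.06)&(Z<.1);print(n,"pin top",m.sum(),np.percentile(Z[m],[50,90]) if m.any() else 0)
cv2.imwrite('pics/g6.png',np.hstack(o)); q=sense(); print(q['eef_pos'],q['orientation'],q['wrist_force'],q['moment'])
E
```

```text
t: 15.9
eef_pos: [0.5714, -0.1741, 0.1002]
orientation: [0.001, 0.836, 0.549, 0.0]
wrist_force: [-8.3, 1.1, 20.2]
opening: 0.024
top pin top 55 [0.08534604 0.08818512]
scene pin top 91 [0.08251836 0.0846914 ]
[ 0.5714135  -0.17415449  0.10022872] [7.44653063e-04 8.35764538e-01 5.49087455e-01 2.20147154e-04] [-8.22383322  0.74476926 19.23680404] [0.39501788 2.15138152 0.03650281]
```

View pics/g6.png

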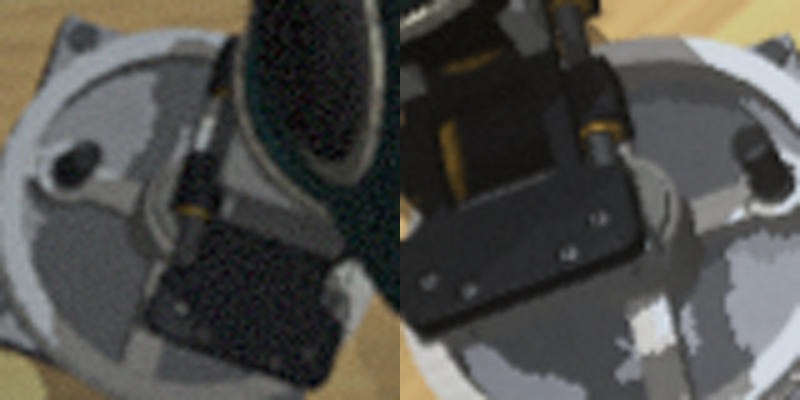

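```bash
python3 -m pendant '[{"linear":[0,0,-0.0015],"delta_rot":[0,0,0],"hand":-1},{"linear":[0,0,-0.0015],"delta_rot":[0,0,0],"hand":-1},{"linear":[0,0,-0.0015],"delta_rot":[0,0,0],"hand":-1},{"linear":[0,0,-0.0015],"delta_rot":[0,0,0],"hand":-1},{"linear":[0,0,-0.0015],"delta_rot":[0,0,0],"hand":-1},{"linear":[0,0,-0.0015],"delta_rot":[0,0,0],"hand":-1}]'
python3 -c "
from bench import *
q=sense();print(q['t'],q['eef_pos'],q['wrist_force'],q['opening']); hand_in()"
```

```text
t: 16.75
eef_pos: [0.5714, -0.1741, 0.1002]
orientation: [0.001, 0.836, 0.549, -0.0]
wrist_force: [-11.7, 1.9, 28.9]
opening: 0.0239
16.75 [ 0.57139391 -0.17414149  0.10020194] [-11.71645107   1.86671435  28.93853288] 0.023891239350779296
the job is handed in; nothing more can be done
```

The pulley is pinned and the shaft is pressed home in the hub. I handed the job in at t = 16.75 s with the gripper still holding the shaft at 50 N; no verdict is reported.

- **Pin:** I felt about 13 N when its flange met the lug, then let go. Its top later measured about 85 mm above the bench in the top camera; seated is 86 mm. The scene camera read 2–3 mm lower, its usual offset on other parts too. In the pictures the pin stands upright.
- **Shaft:** I took it by the flats, already lined up with the keyway to within about 1–2 degrees, so no turning was needed. The tool stopped at z = 0.1002 m against 0.1003 m expected for collar on hub, and stayed there. The last wrist force was 29 N upward.
- **Not confirmed:** the fingers hid the key and the plunger, so both are inferred from the height and the force. A side force of about 12 N stayed on the wrist; I left it because the shaft was fully home.
- **Bystanders:** nothing touched the carton, bearing, jar or wrench as far as I could tell, but I did not measure them again at the end.

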